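# Jam the slack swivel arm of the tool board at the forked rest

### The arm

A 6-joint arm with a two-finger parallel gripper is mounted at the origin on the work surface. World frame = base frame: x ahead of the robot, y to its left, z up, the work surface at z = 0. Lengths are in mm, angles in rad, forces in N, time in s.
With the tool pointing down it reaches from about 350 to 775 mm from the base axis. Payload 7.3 kg.
Tool frame: the origin (TCP) lies at the centre of the arm's flange, where the gripper is bolted on; the fingertips stand 178 mm ahead of it and the grasp point (between the pads) lies 159 mm ahead of it; z points along the fingers, y is the direction in which the jaws open and shut (so a half turn about z gives the same grasp; the last joint's range is limited). The gripper opens to 92 mm and grips with 3 to 60 N. Pads are 19 mm wide; open, the fingers measure 130 mm over their backs; the gripper's body (75 mm by 190 mm) begins 47 mm behind the grasp point.
Start: joints at [-1.477, 0.342, 1.524, -0, 1.275, -0.146], TCP at [124.712, -509.975, 404.741] pointing down, gripper open.
Joint ranges: [-2.53, 2.53], [-0.77, 2.02], [0.04, 2.7], [-1, 4.14], [0.28, 2.66], [-3.11, 3.11]. Speed limits (rad/s): [2.57, 2.57, 3.14, 3.14, 3.14, 3.14].

### API

Orientations are given as [roll, pitch, yaw] about the fixed x, y, z axes, in that order (R = Rz(yaw) Ry(pitch) Rx(roll)).
In Python, from plant import status, viewer, ticket gives the robot as it stands.
- The arm moves only by the tool play_rows, never from a script. Its argument "commands" is a list of rows, each an object with "offset": the shift along the tool's x, y, z in m, a list of three; "twist": the turn about the tool's z in degrees. A call has 1 to 5 rows; each row shifts and turns the commanded pose from where the row before left it, along the tool's axes as they then stand; what a row does not reach is not made up. A row lasts 1/10 s, in which the tool goes at most 50 mm and 8.59 degrees, less where a joint would pass 70% of its speed; a pose out of reach is approached as far as the arm can. A call with a gripper value outside its range is refused whole. "jaw" is the closure in counts, from 0 (fully open) to 255 (shut), set as the call begins (left out, the last holds). The fingers move at their own pace and stop on an object; the grip force is fixed at half the most. Time passes only in rows, so rows that do not move let the fingers close. It gives the time, the measured TCP pose, the force and the opening at its end, in the units of the state.
- status.get_obs(): the state, without advancing time (a new reading comes with each control period).
- viewer.capture(name): name is "scene" or "top"; returns the picture (400x640x3 uint8, red, green, blue); there is no depth.
- viewer.camera_params(name): a dict with "fov_y" (degrees; the focal length in pixels is half the picture's height over the tangent of half this angle, whatever the lens; pixels are square), "cx", "cy" (the principal point, pixels), "D" ([k1, k2, p1, p2, k3] as OpenCV has them; the pictures are not rectified), "rvec" (rotation vector, rad) and "tvec" (3), from world to camera coordinates, as OpenCV has them. Camera axes: x right, y down, z forward; pixel columns grow to the right and rows downward; lengths in mm; the calibration is good to about 2 mm. A picture is of the moment at which its call begins. camera_params takes no time and is no camera call.
- ticket.close_job(): hands the job in, once; it reports no verdict.
The state is a dict: "time": time; "joint_positions": joint angles; "dq": joint speeds; "tau": joint torques, N m; "tool_pos": TCP position; "tcp_rot": TCP orientation; "contact_force": force on the tool from outside, world axes, zero at the start; "moment": the same for the moment, N m; "grip_width": finger opening in mm.
Only numpy, scipy, OpenCV 4.12 (cv2) and the standard library are available. Lean on these libraries where they do the work, as an engineer would, in place of code of your own. Each camera call takes 0.05 s, during which the arm holds its last target.

### The job

The steel swivel arm on the sloping pegboard has worked slack and droops. By the wooden wing head of its tapered peg, turn it up until the arm points at the forked rest, pressing the peg into its hole while you turn so that it jams, and let go: the arm must stay there by itself. Leave the acrylic tray, the gapper and the cup holder insert where they are.

Things in the scene. Friction and masses are not known exactly. Their poses are not given: they have to be found in the camera images.
- board: sloping white-painted pegboard (460 mm wide, 300 mm up the slope, 12 mm thick) on a wooden stand, fixed to the bench. Origin on the bench straight below the pivot hole; its x axis points level towards the high edge, z up. The face slopes up 30 degrees towards +x; at the pivot it is 95 mm above the bench. A black flange 64 mm wide and 6 mm high rings the pivot hole, in the middle of the face
- swivel: tapered wooden peg with a steel swivel arm fixed to it, 0.6 to 0.75 kg. Origin on the peg's axis, level with the board's face at the start. z = the axis, square out of the sloping face; x = where the arm points. Flat bar 22 mm wide, 26 to 34 mm along z, round steel magnet 42 mm across at x = 84 mm (top at 60 mm), upturned hook at 118 mm. Hangs down the slope at the start (within 0.25 rad); turns freely both ways, no stops
- carrier (a joint): how far the peg has gone into its hole, m: 0 standing out, 0.018 at most. A spring washer lifts it (1 to 2 N net, 0.15 N more per mm). The taper first bites 2.5 to 7.5 mm in, differently each time, then wedges over 3 to 8 mm. Slack, or pressed without turning, it slips and the arm falls when let go; pressed at about 10 to 16 N while turning it goes deeper and holds. Turning then takes 0.35 to 0.55 N m
- wing (a point): centre of the peg's wooden wing head, on the axis 66 mm above the swivel's origin: a flat upright block 60 mm long (along the arm, the swivel's x), 16 mm thick (the swivel's y), 40 mm high (46 to 86 mm above the origin). Pinch it across its 16 mm thickness, from straight above the sloping face
- fork: the forked rest: dark wood, a 16 mm round stem 28 mm long carrying a U of two prongs 46 mm wide over all, 60 mm high in all, standing out from the face. Origin at the foot of its stem on the face, 85 mm up the slope from the pivot's level and 100 to 165 mm to its left or right. Fixed to the board
- dowel: plain round dark wood dowel, 20 mm thick and 60 mm long, standing out of the face on the other side of the same row, not to be pointed at. Origin at its foot. Fixed
- tray: clear acrylic valve cap tray 130 x 85 x 30 mm, loose on the bench beside the board, a bystander. Origin under its centre
- gapper: flat steel spark plug gapper, disc 64 mm across and 6 mm thick with a short tab, loose on the bench, a bystander. Origin under the disc's centre
- cup_insert: black plastic cup holder insert, 86 mm wide, 85 mm high, loose on the bench, a bystander. Origin under its centre

How it is judged:
By the outcome, as a careful person would: the job done as asked, in the order asked, and still so for the second after the job is handed in, with the robot touching nothing.
It also fails if it takes over 64 s, if anything falls off the work surface, if the arm or the gripper's body presses on something with over 40 N, if the wrist force passes 120 N, or if a joint passes its speed limit or range.

## Working session

There is one attempt and no reset: what is moved stays moved. The work goes in short steps, Python scripts to look and compute and a tool call to move; the robot and the scene stay as the last step left them, time stands still between calls to the robot, and variables do not carry over. Pictures are saved under pics/ and viewed, and the job is handed in when it is done.

Besides the shell and the picture viewer there is one more tool, called after "Request:" as name([rows], argument=value, ...), one row to a line, values as JSON. play_rows: Moves the arm, as the interface text tells. Its arguments: {"type":"object","properties":{"commands":{"type":"array"},"jaw":{"type":"number"}},"required":["commands"]}

```bash
ls; mkdir -p pics
python3 - <<'E'
from plant import status, viewer
import cv2
print(status.get_obs())
for n in ("scene","top"):
    print(viewer.camera_params(n))
    cv2.imwrite(f"pics/{n}0.png",viewer.capture(n)[:,:,::-1])
E
```

```text
pics
{'time': 0.0, 'joint_positions': array([-1.47698913e+00,  3.42694629e-01,  1.52503548e+00, -1.08384788e-05,
        1.27536934e+00, -1.45990867e-01]), 'dq': array([ 0.00090937, -0.00037294, -0.0004534 ,  0.00106439, -0.00073646,
        0.00022944]), 'tau': array([ 2.40490772e-03, -4.31228650e+01, -2.44224858e+01,  7.18606822e-02,
        5.59013046e-02, -1.27049298e-04]), 'tool_pos': array([ 124.70231513, -509.8287171 ,  404.05288898]), 'tcp_rot': array([-3.14010038e+00, -2.08943560e-04,  2.39801075e-01]), 'contact_force': array([-0.26076962, -0.0893149 ,  0.70160905]), 'moment': array([-0.04078138, -0.0613151 , -0.02423347]), 'grip_width': 91.86900492300234}
{'fov_y': 50.22157401259995, 'cx': 319.86731635462166, 'cy': 197.60249290199792, 'D': array([-0.10627925,  0.        ,  0.        ,  0.        ,  0.        ]), 'rvec': array([ 2.03362371,  1.80774302, -0.47542435]), 'tvec': array([-125.95692824, -427.16272361, 1368.74933979])}
{'fov_y': 42.69183148421427, 'cx': 313.3189961309184, 'cy': 199.51842428926494, 'D': array([-0.16811897,  0.        ,  0.        ,  0.        ,  0.        ]), 'rvec': array([ 2.18109049, -2.02901104,  0.22289583]), 'tvec': array([   9.26633941,  572.46886709, 1421.83659203])}
```

View pics/scene0.png

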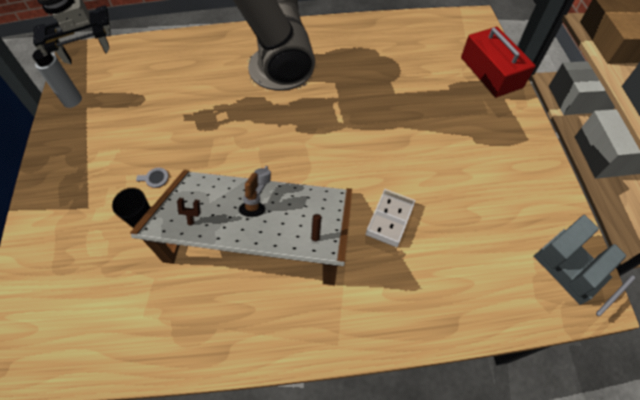

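View pics/top0.png

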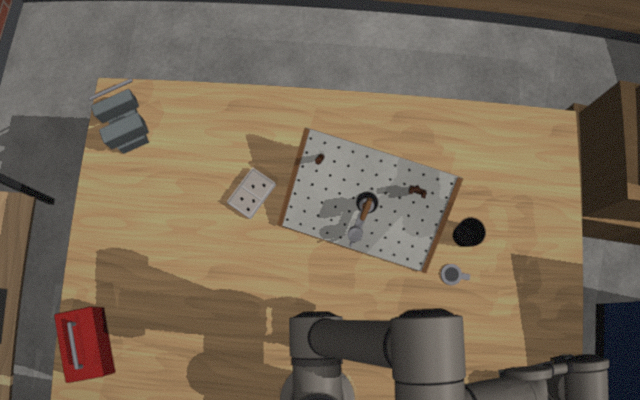

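The scene view shows the board, with the fork at about (189,209), the peg at about (253,195) and the dowel at about (316,227). In the top view they are at about (418,191), (367,203) and (320,159), with the magnet at (356,234). I'll zoom in on both.

Run:
```python
import cv2
a=cv2.imread("pics/top0.png")[115:285,265:495]; b=cv2.imread("pics/scene0.png")[155:290,125:365]
cv2.imwrite("pics/topz.png",cv2.resize(a,None,fx=3.4,fy=3.4,interpolation=cv2.INTER_CUBIC))
cv2.imwrite("pics/scenez.png",cv2.resize(b,None,fx=3.3,fy=3.3,interpolation=cv2.INTER_CUBIC))
```

```text
(no output)
```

View pics/topz.png

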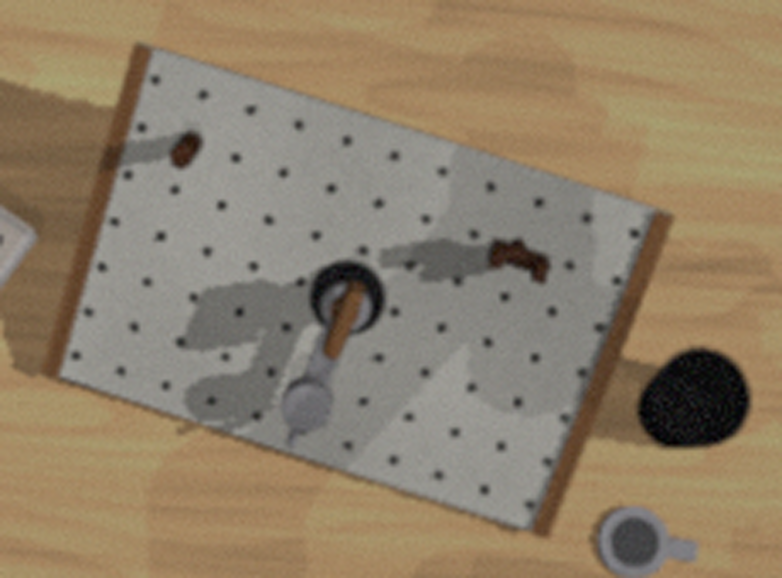

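View pics/scenez.png

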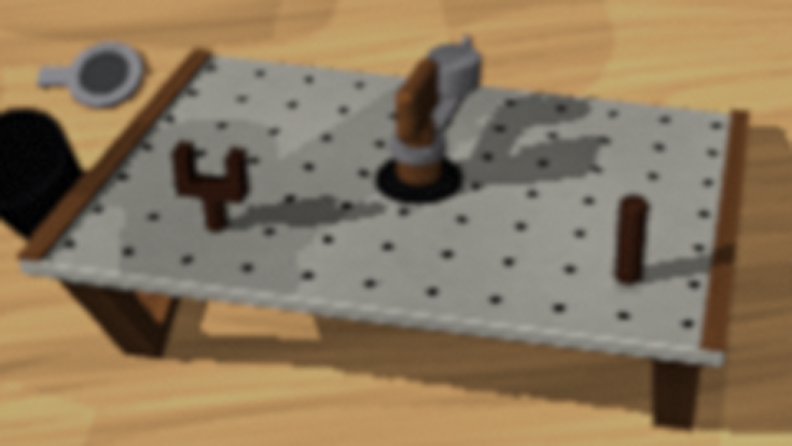

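```bash
cat > h.py <<'E'
import numpy as np, cv2
from plant import viewer
from scipy.spatial.transform import Rotation as Rn
P={n:viewer.camera_params(n) for n in("scene","top")}
def ray(n,uv):
    p=P[n]; f=200/np.tan(np.radians(p["fov_y"]/2)); K=np.array([[f,0,p["cx"]],[0,f,p["cy"]],[0,0,1]])
    q=cv2.undistortPoints(np.array([[uv]],float),K,np.array(p["D"]))[0,0]
    R=cv2.Rodrigues(np.array(p["rvec"]))[0]; c=-R.T@np.array(p["tvec"]); d=R.T@np.array([q[0],q[1],1]); return c,d/np.linalg.norm(d)
def proj(n,X):
    p=P[n]; f=200/np.tan(np.radians(p["fov_y"]/2)); K=np.array([[f,0,p["cx"]],[0,f,p["cy"]],[0,0,1]])
    return cv2.projectPoints(np.array(X,float).reshape(-1,1,3),np.array(p["rvec"]),np.array(p["tvec"]),K,np.array(p["D"]))[0][:,0]
def plane(n,uv,p0,nn):
    c,d=ray(n,uv); return c+d*((np.array(p0)-c)@nn)/(d@nn)
def tri(a,b):
    c1,d1=ray("top",a);c2,d2=ray("scene",b)
    s=np.linalg.lstsq(np.c_[d1,-d2],c2-c1,rcond=None)[0]
    p,q=c1+s[0]*d1,c2+s[1]*d2
    return (p+q)/2,np.linalg.norm(p-q)
tz=lambda u,v:(265+(u+.5)/3.4-.5,115+(v+.5)/3.4-.5)
sz=lambda u,v:(125+(u+.5)/3.3-.5,155+(v+.5)/3.3-.5)
E
python3 - <<'E'
from h import *
np.set_printoptions(precision=1,suppress=True)
print(ray("top",(320,200)),ray("scene",(320,200)))
for k,t,s in [("A",(140,45),(725,360)),("B",(670,213),(22,262)),("C",(545,533),(203,50)),("D",(50,376),(740,112)),("flange",(347,297),(419,180)),("hooktip",(292,440),(467,42)),("prL",(500,250),(182,147)),("prR",(542,265),(237,152)),("prLx",(500,250),(237,152)),("prRx",(542,265),(182,147)),("dowtop",(191,142),(632,202))]:
    print(k,*tri(tz(*t),sz(*s)))
E
```

```text
(array([ 254.7,   33.5, 1511.1]), array([ 0.2, -0. , -1. ])) (array([1050.8,    5.4,  983.6]), array([-0.5,  0.1, -0.9]))
A [751.3  87.  162.3] 4.158727535039925
B [ 638.3 -352.8  171.3] 0.6907861004710427
C [ 387.3 -286.2   25.6] 6.117922309154723
D [494.6 145.5  19.8] 0.07419102831106765
flange [ 566.8 -101.5   95.1] 0.39755956475316734
hooktip [445.4 -62.5  83.9] 1.220358921206525
prL [ 589.5 -221.8  213.1] 29.758719668320108
prR [ 581.3 -227.2  187.2] 35.8642993314559
prLx [ 589.7 -207.4  199.7] 3.9092267048490044
prRx [ 580.7 -242.6  197.9] 1.2390027346542332
dowtop [657.8  39.8 205.5] 5.000279616182245
```

```bash
cat >> h.py <<'E'
psi=-0.246; O=np.array([568.8,-102.,95.])
c3,s3=np.cos(np.pi/6),.5
eu=np.array([c3*np.cos(psi),c3*np.sin(psi),s3]); ev=np.array([-np.sin(psi),np.cos(psi),0]); en=np.cross(eu,ev)
B=np.array([eu,ev,en])  # rows
E
python3 - <<'E'
from h import *
np.set_printoptions(precision=1,suppress=True)
b=lambda p:B@(np.array(p)-O)
print("n",en)
def L(k,p): print(k,p,b(p))
for k,t,s in [("A",(140,45),(725,360)),("B",(670,213),(22,262)),("C",(545,533),(203,50)),("D",(50,376),(740,112)),("flange",(347,297),(419,180)),("hook",(292,440),(467,42)),("pr",(500,250),(237,152)),("pr2",(542,265),(182,147)),("dow",(191,142),(632,202))]:
    L(k,tri(tz(*t),sz(*s))[0])
L("forkfoot",plane("scene",sz(215,226),O,en))
L("dowfoot",plane("scene",sz(630,280),O,en))
L("magnet top",plane("top",tz(310,396),O+60*en,en))
L("wingtop near end",plane("top",tz(332,350),O+86*en,en))
L("wingtop far end",plane("top",tz(358,290),O+86*en,en))
L("hole check",plane("top",tz(347,297),O+6*en,en)); L("hole check s",plane("scene",sz(419,180),O+6*en,en))
E
```

```text
n [-0.5  0.1  0.9]
A [751.3  87.  162.3] [147.1 227.7  -7.2]
B [ 638.3 -352.8  171.3] [ 149.5 -226.4    1.8]
C [ 387.3 -286.2   25.6] [-148.4 -222.8    5.5]
D [494.6 145.5  19.8] [-152.1  221.9    1. ]
flange [ 566.8 -101.5   95.1] [-1.7 -0.   1.1]
hook [445.4 -62.5  83.9] [-117.6    8.3   55. ]
pr [ 589.7 -207.4  199.7] [ 92.1 -97.1  67.7]
pr2 [ 580.7 -242.6  197.9] [  91.1 -133.5   66.3]
dow [657.8  39.8 205.5] [100.1 159.2  69.8]
forkfoot [ 608.1 -236.2  135.9] [  81.7 -120.6   -0. ]
dowfoot [680.3  37.8 137.8] [ 85.6 162.8  -0. ]
magnet top [478.9 -73.9 110. ] [-73.9   5.4  60. ]
wingtop near end [509.1 -85.6 158.6] [-21.8   1.4  86. ]
wingtop far end [ 553.1 -101.1  185.4] [31.9 -2.9 86. ]
hole check [ 565.7 -100.9  100.1] [-0.3  0.4  6. ]
hole check s [ 571.2 -100.8  103.1] [5.8 1.8 6. ]
```

Request:
play_rows([
  {"offset": [0.041, -0.013, -0.005], "twist": 0},
  {"offset": [0.041, -0.013, -0.005], "twist": 0},
  {"offset": [0.041, -0.013, -0.005], "twist": 0},
  {"offset": [0.041, -0.013, -0.005], "twist": 0},
  {"offset": [0.041, -0.013, -0.005], "twist": 0},
])

```text
time: 0.6
tool_pos: [309.6, -397.0, 429.7]
tcp_rot: [-3.141, 0.0, 0.239]
contact_force: [0.4, -0.7, -0.5]
grip_width: 91.7
```

Request:
play_rows([
  {"offset": [0.041, -0.013, -0.005], "twist": 0},
  {"offset": [0.041, -0.013, -0.005], "twist": 0},
  {"offset": [0.041, -0.013, -0.005], "twist": 0},
  {"offset": [0.041, -0.013, -0.005], "twist": 0},
  {"offset": [0.041, -0.013, -0.005], "twist": 0},
])

```text
time: 1.1
tool_pos: [493.4, -285.0, 454.6]
tcp_rot: [-3.141, 0.001, 0.24]
contact_force: [-0.2, 0.1, 0.2]
grip_width: 92.1
```

Request:
play_rows([
  {"offset": [0.041, -0.013, -0.005], "twist": 0},
  {"offset": [0.041, -0.013, -0.005], "twist": 0},
  {"offset": [0.041, -0.013, -0.005], "twist": 0},
  {"offset": [0.041, -0.013, -0.005], "twist": 0},
  {"offset": [0.041, -0.013, -0.005], "twist": 0},
])

```text
time: 1.6
tool_pos: [677.1, -173.3, 479.4]
tcp_rot: [-3.141, 0.001, 0.24]
contact_force: [0.7, -0.8, -0.9]
grip_width: 91.8
```

```bash
python3 -c "
from plant import status
o=status.get_obs();print(o['joint_positions'],o['tool_pos'],o['tcp_rot'])"
```

```text
[-3.60010243e-01  6.65096680e-01  7.88351166e-01 -1.61184948e-04
  1.68896415e+00  9.70874180e-01] [ 677.08337743 -173.25474473  479.38924273] [-3.14126219e+00  7.66646794e-04  2.39893093e-01]
```

Request:
play_rows([
  {"offset": [0.0155, -0.0365, 0], "twist": 0},
  {"offset": [0.0155, -0.0365, 0], "twist": 0},
  {"offset": [0.035, 0.0185, 0], "twist": 0},
  {"offset": [0.035, 0.0185, 0], "twist": 0},
  {"offset": [0.035, 0.0185, 0], "twist": 0},
])

```text
time: 2.1
tool_pos: [781.1, -119.3, 478.6]
tcp_rot: [3.14, -0.003, 0.241]
contact_force: [1.6, -1.1, 0.9]
grip_width: 91.9
```

```bash
python3 -c "
from plant import status
o=status.get_obs();print(o['joint_positions'],o['tool_pos'],o['tcp_rot'])"
```

```text
[-2.48402944e-01  9.83235934e-01  1.59767041e-01  2.65921698e-04
  1.99542054e+00  1.08187276e+00] [ 781.08801358 -119.26200955  478.59547085] [ 3.14031778e+00 -2.91149532e-03  2.40632411e-01]
```

Near the reach limit, j3 is at 0.16. I'll go slightly further out to see how the limit is approached.

Request:
play_rows([
  {"offset": [0.035, 0.0185, 0], "twist": 0},
  {"offset": [0.035, 0.0185, 0], "twist": 0},
])

```text
time: 2.3
tool_pos: [804.0, -130.8, 448.1]
tcp_rot: [3.132, -0.028, 0.24]
contact_force: [1.5, -0.9, -0.9]
grip_width: 91.7
```

```bash
python3 -c "
from plant import status
o=status.get_obs();print(o['joint_positions'],o['tool_pos'],o['tcp_rot'])"
```

```text
[-0.25594991  1.07452489  0.04369441  0.00476629  1.99428266  1.07707541] [ 804.00330256 -130.79735296  448.08143794] [ 3.13157688 -0.02765151  0.23993137]
```

The limit tilts the tool outward, which is the direction the slope needs. I'll keep pushing outward and upward.

Request:
play_rows([
  {"offset": [0.035, 0.0185, -0.02], "twist": 0},
  {"offset": [0.035, 0.0185, -0.02], "twist": 0},
  {"offset": [0.035, 0.0185, -0.02], "twist": 0},
])

```text
time: 2.6
tool_pos: [802.7, -139.9, 480.7]
tcp_rot: [3.088, -0.124, 0.243]
contact_force: [0.6, -0.4, 0.4]
grip_width: 91.9
```

```bash
python3 -c "
from plant import status
o=status.get_obs();print(o['joint_positions'],o['tool_pos'],o['tcp_rot'])"
```

```text
[-0.26878194  1.03865515  0.03609373  0.01447093  1.93207914  1.06821029] [ 802.67056323 -139.88128675  480.71315078] [ 3.08756828 -0.12422039  0.24319341]
```

Request:
play_rows([
  {"offset": [0.01, 0.005, 0], "twist": 0},
])

```text
time: 2.7
tool_pos: [804.2, -140.9, 479.9]
tcp_rot: [3.084, -0.132, 0.243]
contact_force: [0.5, 0.5, 0.3]
grip_width: 92.0
```

```bash
python3 -c "
from plant import status
o=status.get_obs();print(o['joint_positions'],o['dq'],o['tool_pos'],o['tcp_rot'])"
```

```text
[-0.2696424   1.03985375  0.03607742  0.01504111  1.92214855  1.06797694] [-0.00173723  0.06183276  0.00016716  0.00677775 -0.09309539 -0.00213418] [ 804.19646432 -140.94188824  479.94015516] [ 3.08371626 -0.13211122  0.24319855]
```

```bash
cat >> h.py <<'E'
from plant import status
np.set_printoptions(precision=4,suppress=True)
def st(pv=True):
    o=status.get_obs(); R=Rn.from_euler('xyz',o['tcp_rot']).as_matrix(); z=R[:,2]
    t=np.arccos(-z[2]); az=np.arctan2(z[1],z[0])
    G=o['tool_pos']+159*z
    if pv:
        print("t",o['time'],"q",o['joint_positions'],"\ntool",o['tool_pos'],o['tcp_rot'],"tilt deg",np.degrees(t),"az",az,"err to -n deg",np.degrees(np.arccos(z@-en)))
        print("grasp pt board uvn",B@(G-O),"tool x in uv deg",np.degrees(np.arctan2(ev@R[:,0],eu@R[:,0])), "F n,u,v",B[[2,0,1]]@o['contact_force'],"M.n",o['moment']@en,"w",o['grip_width'])
    return o,R,G
E
python3 - <<'E'
from h import *
o,R,G=st()
a=o['joint_positions'][0]
print(R.T@(45*np.array([.86*np.cos(a),.86*np.sin(a),.5])), R.T@np.array([0,0,1]))
E
```

```text
t 2.7 q [-0.2696  1.0399  0.0361  0.015   1.9221  1.068 ] 
tool [ 804.1965 -140.9419  479.9402] [ 3.0837 -0.1321  0.2432] tilt deg 8.260043786942278 az -0.17118820278772853 err to -n deg 21.771015738817493
grasp pt board uvn [339.4568  21.2631  66.8123] tool x in uv deg 29.4907372678369 F n,u,v [0.0853 0.5257 0.5729] M.n -0.029329724422122665 w 91.97764337418387
[ 36.3914  19.9897 -16.7336] [ 0.1317  0.0573 -0.9896]
```

Run:
```python
from h import *
o,R,G=st(False)
a=-.7
print(R.T@(48*np.array([.86*np.cos(a),.86*np.sin(a),.5])), R.T@np.array([0,0,1]))
```

```text
[ 27.1899  34.5492 -18.6306] [ 0.1317  0.0573 -0.9896]
```

Request:
play_rows([
  {"offset": [0.027, 0.034, -0.018], "twist": 0},
  {"offset": [0.027, 0.034, -0.018], "twist": 0},
  {"offset": [0.027, 0.034, -0.018], "twist": 0},
])

```text
time: 3.0
tool_pos: [794.4, -198.2, 498.7]
tcp_rot: [3.048, -0.203, 0.248]
contact_force: [0.3, 0.3, 0.7]
grip_width: 91.8
```

Run:
```python
from h import *
st()
```

```text
t 3.0 q [-0.3438  1.0187  0.0361  0.0353  1.866   1.0028] 
tool [ 794.4137 -198.2367  498.6588] [ 3.0475 -0.2027  0.2478] tilt deg 12.78873276212608 az -0.19054538912842955 err to -n deg 17.244181033386205
grasp pt board uvn [364.5363 -36.4458  76.597 ] tool x in uv deg 28.711425171935208 F n,u,v [0.5527 0.5112 0.3656] M.n 0.007011988243593905 w 91.75493316195383
```

Request:
play_rows([
  {"offset": [0.03, 0.032, -0.022], "twist": 0},
  {"offset": [0.03, 0.032, -0.022], "twist": 0},
  {"offset": [0.036, 0.022, -0.022], "twist": 0},
  {"offset": [0.036, 0.022, -0.022], "twist": 0},
  {"offset": [0.036, 0.022, -0.022], "twist": 0},
])

```text
time: 3.5
tool_pos: [774.4, -223.5, 562.0]
tcp_rot: [2.97, -0.333, 0.268]
contact_force: [-0.4, 0.2, -0.1]
grip_width: 91.8
```

Run:
```python
from h import *
st()
```

```text
t 3.5 q [-0.3865  0.9438  0.0368  0.0622  1.7921  0.9704] 
tool [ 774.4443 -223.4887  562.0362] [ 2.9701 -0.3331  0.2678] tilt deg 21.38149096920319 az -0.21932425328156663 err to -n deg 8.643270073123631
grasp pt board uvn [408.0269 -66.2053 132.7514] tool x in uv deg 27.929442259346143 F n,u,v [ 0.1531 -0.4116  0.0701] M.n 0.0030005504968193732 w 91.83576434545932
```

Request:
play_rows([
  {"offset": [0.034, 0.026, -0.022], "twist": 0},
  {"offset": [0.034, 0.026, -0.022], "twist": 0},
  {"offset": [0.034, 0.026, -0.022], "twist": 0},
  {"offset": [0.034, 0.026, -0.022], "twist": 0},
])

```text
time: 3.9
tool_pos: [749.6, -240.8, 619.6]
tcp_rot: [2.9, -0.434, 0.29]
contact_force: [0.2, -0.5, -0.8]
grip_width: 91.4
```

Run:
```python
from h import *
st()
```

```text
t 3.9 q [-0.4234  0.875   0.0371  0.088   1.7429  0.9477] 
tool [ 749.6256 -240.7553  619.5531] [ 2.9004 -0.4342  0.2897] tilt deg 28.244991872965816 az -0.23937017609855357 err to -n deg 1.7647101421487161
grasp pt board uvn [438.5541 -90.0434 190.7656] tool x in uv deg 27.594644685186346 F n,u,v [-0.8168 -0.1398 -0.4382] M.n 0.010648259142890236 w 91.44655647179766
```

One more push should be about right.

Request:
play_rows([
  {"offset": [0.034, 0.026, -0.022], "twist": 0},
])

```text
time: 4.0
tool_pos: [742.2, -244.0, 634.7]
tcp_rot: [2.882, -0.459, 0.297]
contact_force: [0.0, -0.5, 0.5]
grip_width: 91.7
```

Run:
```python
from h import *
o,R,G=st()
T=O+120*en; d=R.T@(T-G); print("to above grasp (tool)",d, "wing angle 175.6")
```

```text
t 4.0 q [-0.4324  0.8565  0.0371  0.0951  1.7321  0.9429] 
tool [ 742.2448 -243.9601  634.719 ] [ 2.8819 -0.459   0.2965] tilt deg 29.954381327408164 az -0.24353793655764527 err to -n deg 0.08395887572886636
grasp pt board uvn [445.3576 -95.2525 207.0135] tool x in uv deg 27.571941472496693 F n,u,v [ 0.3488  0.3922 -0.5215] M.n 0.001227299287758313 w 91.70891015364332
to above grasp (tool) [-350.6777 -290.4465   87.4857] wing angle 175.6
```

Request:
play_rows([
  {"offset": [-0.032, -0.0264, 0.006], "twist": 0},
  {"offset": [-0.032, -0.0264, 0.006], "twist": 0},
  {"offset": [-0.032, -0.0264, 0.006], "twist": 0},
  {"offset": [-0.032, -0.0264, 0.006], "twist": 0},
  {"offset": [-0.032, -0.0264, 0.006], "twist": 0},
])

```text
time: 4.5
tool_pos: [634.7, -182.9, 539.8]
tcp_rot: [2.883, -0.46, 0.296]
contact_force: [0.3, -1.0, 0.5]
grip_width: 91.7
```

Request:
play_rows([
  {"offset": [-0.032, -0.0264, 0.006], "twist": 0},
  {"offset": [-0.032, -0.0264, 0.006], "twist": 0},
  {"offset": [-0.032, -0.0264, 0.006], "twist": 0},
  {"offset": [-0.032, -0.0264, 0.006], "twist": 0},
  {"offset": [-0.032, -0.0264, 0.006], "twist": 0},
])

```text
time: 5.0
tool_pos: [489.3, -102.0, 412.9]
tcp_rot: [2.883, -0.46, 0.296]
contact_force: [0.7, 0.4, -0.1]
grip_width: 92.1
```

Request:
play_rows([
  {"offset": [-0.0307, -0.0264, 0.006], "twist": 0},
  {"offset": [0, 0, 0], "twist": 8},
  {"offset": [0, 0, 0], "twist": 8},
  {"offset": [0, 0, 0], "twist": 8},
  {"offset": [0, 0, 0], "twist": 8},
])

```text
time: 5.5
tool_pos: [462.7, -86.1, 389.0]
tcp_rot: [-3.091, -0.521, -0.342]
contact_force: [0.1, -0.6, 0.0]
grip_width: 91.8
```

Run:
```python
from h import *
o,R,G=st()
d=R.T@(O+120*en-G); print("to above grasp (tool)",d)
for n in ("scene","top"):
    im=viewer.capture(n); cv2.imwrite(f"pics/{n}1.png",im[:,:,::-1])
a=cv2.imread("pics/top1.png")[115:285,265:495]; b=cv2.imread("pics/scene1.png")[100:290,125:365]
cv2.imwrite("pics/topz1.png",cv2.resize(a,None,fx=3.4,fy=3.4,interpolation=cv2.INTER_CUBIC))
cv2.imwrite("pics/scenez1.png",cv2.resize(b,None,fx=3,fy=3,interpolation=cv2.INTER_CUBIC))
```

```text
t 5.5 q [-0.3659  0.1505  1.8892  0.1131  0.5855  1.4559] 
tool [462.7226 -86.1216 389.0027] [-3.0909 -0.5206 -0.3423] tilt deg 29.95471597119103 az -0.24066446525159693 err to -n deg 0.1593182026771615
grasp pt board uvn [ 54.4259 -10.0087 148.9898] tool x in uv deg -4.782649619051974 F n,u,v [-0.1337  0.2619 -0.5613] M.n -0.015899443861682783 w 91.78520504958861
to above grasp (tool) [-55.0414  -5.3608  29.0597]
```

View pics/topz1.png

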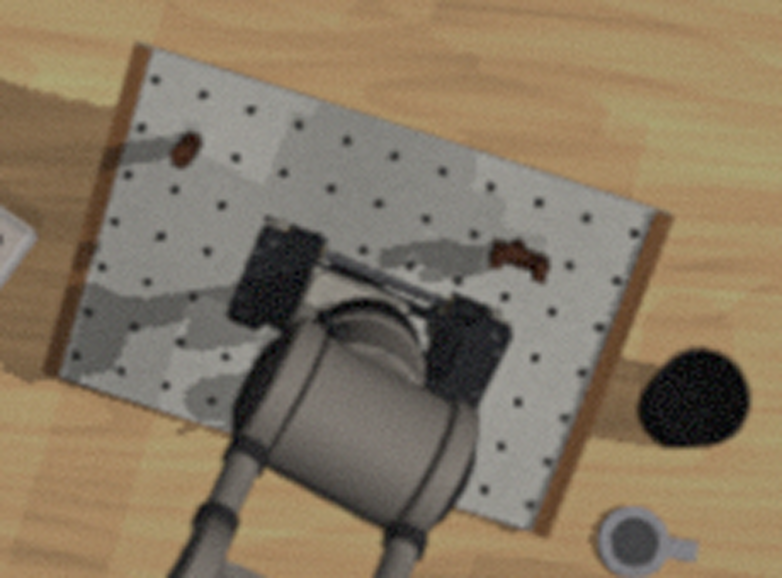

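View pics/scenez1.png

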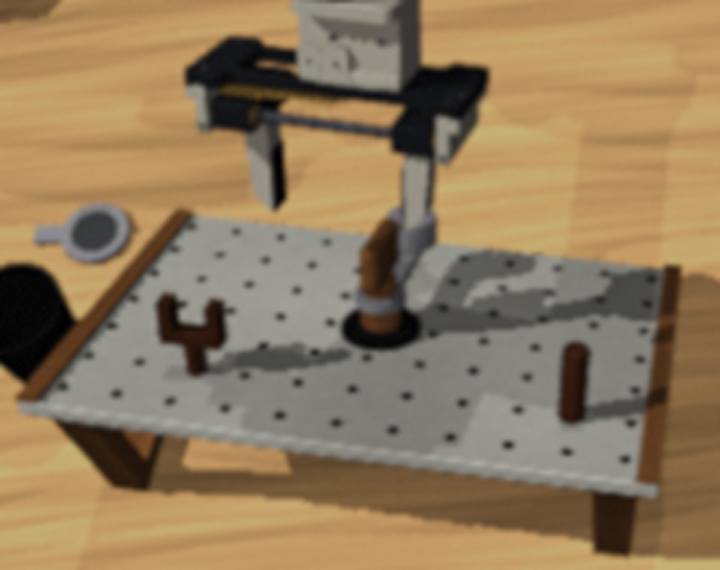

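The arm and fork are unmoved, and the open fingers straddle the wing's line, still about 55 mm up the slope. I'll close that distance now.

Request:
play_rows([
  {"offset": [-0.0275, -0.0027, 0.0], "twist": 0},
  {"offset": [-0.0275, -0.0027, 0.0], "twist": 0},
  {"offset": [0, 0, 0.01], "twist": 0},
  {"offset": [0, 0, 0], "twist": 0},
])

```text
time: 6.0
tool_pos: [424.4, -66.5, 352.2]
tcp_rot: [-3.096, -0.519, -0.332]
contact_force: [-1.0, -0.0, 0.4]
grip_width: 91.6
```

Run:
```python
from h import *
o,R,G=st()
d=R.T@(O+66*en-G); print("to grasp (tool)",d)
for n in ("scene","top"):
    im=viewer.capture(n); cv2.imwrite(f"pics/{n}2.png",im[:,:,::-1])
b=cv2.imread("pics/scene2.png")[100:290,125:365]
cv2.imwrite("pics/scenez2.png",cv2.resize(b,None,fx=3,fy=3,interpolation=cv2.INTER_CUBIC))
```

```text
t 6.0 q [-0.3527  0.1264  2.0397  0.1259  0.4608  1.4401] 
tool [424.4458 -66.474  352.1799] [-3.0959 -0.5188 -0.3321] tilt deg 29.829100836326422 az -0.2401915120917049 err to -n deg 0.2382280418686954
grasp pt board uvn [ -0.6286  -0.2382 138.0556] tool x in uv deg -4.284296062224848 F n,u,v [ 0.8171 -0.6473 -0.2879] M.n -0.014147654773507675 w 91.62069799403983
to grasp (tool) [ 0.8395 -0.093  72.0538]
```

View pics/scenez2.png

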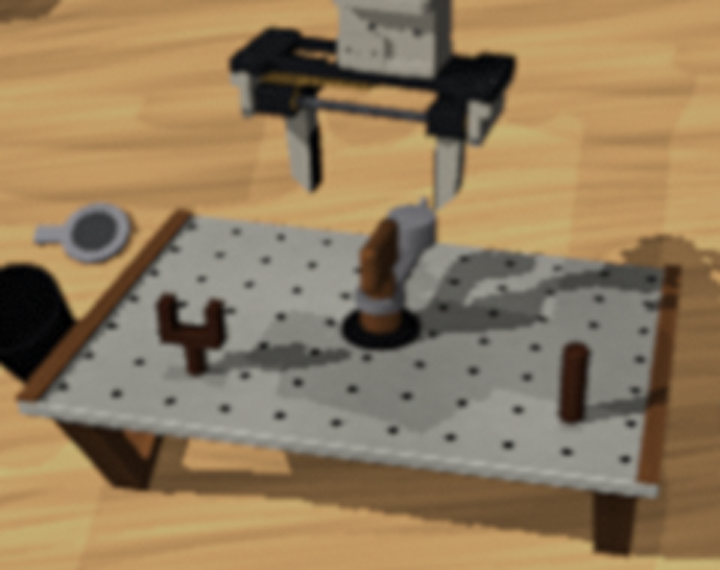

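Request:
play_rows([
  {"offset": [0, 0, 0.02], "twist": 0},
  {"offset": [0, 0, 0.02], "twist": 0},
  {"offset": [0, 0, 0.02], "twist": 0},
  {"offset": [0.0008, 0, 0.011], "twist": 0},
  {"offset": [0, 0, 0], "twist": 0},
])

```text
time: 6.6
tool_pos: [460.0, -75.3, 290.6]
tcp_rot: [-3.095, -0.518, -0.335]
contact_force: [0.3, -0.5, -0.9]
grip_width: 91.9
```

Run:
```python
from h import *
o,R,G=st()
d=R.T@(O+66*en-G); print("to grasp (tool)",d)
for n in ("scene","top"):
    im=viewer.capture(n); cv2.imwrite(f"pics/{n}3.png",im[:,:,::-1])
b=cv2.imread("pics/scene3.png")[120:250,170:340]
cv2.imwrite("pics/scenez3.png",cv2.resize(b,None,fx=4,fy=4,interpolation=cv2.INTER_CUBIC))
```

```text
t 6.6 q [-0.3425  0.2934  2.0376  0.1742  0.2976  1.3974] 
tool [460.0348 -75.3479 290.5897] [-3.0946 -0.5175 -0.3347] tilt deg 29.763596556048157 az -0.23992891135589334 err to -n deg 0.2931205986316387
grasp pt board uvn [ 0.159  -0.1583 66.3784] tool x in uv deg -4.415188516940746 F n,u,v [-0.9385 -0.096  -0.4565] M.n 0.016473790259248576 w 91.9102079853784
to grasp (tool) [-0.1691 -0.1445  0.3795]
```

View pics/scenez3.png

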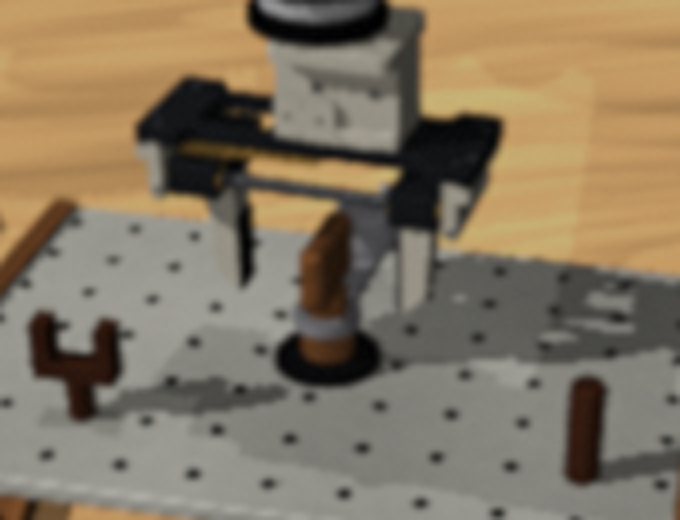

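The view shows the fingers straddling the wing cleanly. j5 is near its 0.28 limit and pressing will lower it further, so I'll grip 10 mm higher on the wing.

Request:
play_rows([
  {"offset": [0, 0, -0.01], "twist": 0},
])

```text
time: 6.8
tool_pos: [454.3, -73.8, 300.2]
tcp_rot: [-3.094, -0.518, -0.335]
contact_force: [-0.6, 0.4, -0.5]
grip_width: 91.3
```

Request:
play_rows([
  {"offset": [0, 0, 0], "twist": 0},
  {"offset": [0, 0, 0], "twist": 0},
  {"offset": [0, 0, 0], "twist": 0},
  {"offset": [0, 0, 0], "twist": 0},
  {"offset": [0, 0, 0], "twist": 0},
], jaw=255)

```text
time: 7.3
tool_pos: [454.4, -73.8, 299.9]
tcp_rot: [-3.094, -0.519, -0.335]
contact_force: [0.6, 0.3, 0.1]
grip_width: 56.1
```

Request:
play_rows([
  {"offset": [0, 0, 0], "twist": 0},
  {"offset": [0, 0, 0], "twist": 0},
  {"offset": [0, 0, 0], "twist": 0},
  {"offset": [0, 0, 0], "twist": 0},
  {"offset": [0, 0, 0], "twist": 0},
])

```text
time: 7.8
tool_pos: [454.5, -73.8, 299.9]
tcp_rot: [-3.094, -0.519, -0.335]
contact_force: [-0.0, 0.9, 0.9]
grip_width: 16.6
```

Run:
```python
from h import *
o,R,G=st();print(R.T@o['contact_force'],R.T@o['moment'])
```

```text
t 7.8 q [-0.3436  0.2675  2.0409  0.1646  0.3191  1.407 ] 
tool [454.4563 -73.7986 299.8864] [-3.0943 -0.5185 -0.3351] tilt deg 29.822021290389944 az -0.23999783758240692 err to -n deg 0.24715124972644986
grasp pt board uvn [-0.0429 -0.0187 77.3229] tool x in uv deg -4.433530854489788 F n,u,v [0.9324 0.261  0.8954] M.n -0.047415923922543166 w 16.59839746162595
[ 0.1879 -0.9155 -0.9306] [ 0.1212 -0.2946  0.0478]
```

Request:
play_rows([
  {"offset": [0, 0, 0], "twist": -7},
  {"offset": [0, 0, 0.0005], "twist": -8},
  {"offset": [0, 0, 0.0005], "twist": -8},
  {"offset": [0, 0, 0.0005], "twist": -8},
])

```text
time: 8.2
tool_pos: [455.1, -73.5, 298.7]
tcp_rot: [2.891, -0.461, 0.283]
contact_force: [0.5, 6.2, 2.0]
grip_width: 15.9
```

Run:
```python
from h import *
o,R,G=st();print(R.T@o['contact_force'],R.T@o['moment'])
```

```text
t 8.2 q [-0.3424  0.2706  2.0408  0.1669  0.3164  0.859 ] 
tool [455.1366 -73.4546 298.6981] [ 2.8913 -0.461   0.2833] tilt deg 29.80844203601702 az -0.23827319614350548 err to -n deg 0.2922483576785309
grasp pt board uvn [-0.1767  0.6167 76.0063] tool x in uv deg 26.886011896506847 F n,u,v [2.2165 0.0714 6.1511] M.n -0.09877853858628688 w 15.885938608538524
[ 2.8425 -5.4648 -2.193 ] [0.9504 0.1178 0.097 ]
```

Request:
play_rows([
  {"offset": [0, 0, 0.001], "twist": -7},
  {"offset": [0, 0, 0.001], "twist": -7},
  {"offset": [0, 0, 0.001], "twist": -7},
])

```text
time: 8.5
tool_pos: [456.5, -73.5, 296.0]
tcp_rot: [2.743, -0.343, 0.66]
contact_force: [-0.0, 7.7, 1.7]
grip_width: 15.9
```

Run:
```python
from h import *
o,R,G=st();print(R.T@o['contact_force'],R.T@o['moment'])
```

```text
t 8.5 q [-0.3416  0.2776  2.0406  0.17    0.3103  0.4907] 
tool [456.469  -73.5095 295.9774] [ 2.743  -0.3427  0.66  ] tilt deg 29.772333896073153 az -0.23732686354208085 err to -n deg 0.3363662170377079
grasp pt board uvn [-0.5071  0.962  72.9979] tool x in uv deg 47.84117855751939 F n,u,v [ 2.4353 -0.7634  7.4709] M.n -0.15478147534542033 w 15.921798859958692
[ 5.027  -5.5945 -2.4   ] [0.9974 0.5873 0.1519]
```

Request:
play_rows([
  {"offset": [0, 0, 0.001], "twist": -4},
  {"offset": [0, 0, 0.001], "twist": -4},
])

```text
time: 8.7
tool_pos: [457.4, -73.6, 294.2]
tcp_rot: [2.702, -0.287, 0.792]
contact_force: [-0.7, 8.2, 2.2]
grip_width: 15.9
```

Run:
```python
from h import *
o,R,G=st();print(R.T@o['contact_force'],R.T@o['moment'])
```

```text
t 8.7 q [-0.3411  0.2823  2.0404  0.172   0.3061  0.3513] 
tool [457.3815 -73.6094 294.1925] [ 2.7023 -0.2866  0.7923] tilt deg 29.755533080427345 az -0.23696212806021869 err to -n deg 0.3553946801875847
grasp pt board uvn [-0.6588  1.1157 70.9979] tool x in uv deg 55.729022538141145 F n,u,v [ 3.2439 -1.2206  7.7407] M.n -0.18381290683641516 w 15.864568358523176
[ 5.7137 -5.387  -3.2039] [0.988  0.768  0.1804]
```

Request:
play_rows([
  {"offset": [0, 0, 0.001], "twist": -4},
  {"offset": [0, 0, 0.001], "twist": -4},
])

```text
time: 8.9
tool_pos: [458.2, -73.7, 292.5]
tcp_rot: [2.67, -0.225, 0.922]
contact_force: [-2.3, 9.0, 5.2]
grip_width: 15.9
```

Run:
```python
from h import *
o,R,G=st();print(R.T@o['contact_force'],R.T@o['moment'])
```

```text
t 8.9 q [-0.3407  0.2868  2.0403  0.174   0.3021  0.21  ] 
tool [458.2144 -73.7495 292.4635] [ 2.6699 -0.2251  0.9216] tilt deg 29.73630388562824 az -0.23667017879026203 err to -n deg 0.37470482850137765
grasp pt board uvn [-0.8478  1.2053 69.0798] tool x in uv deg 63.71764301922463 F n,u,v [ 6.7208 -1.2071  8.1478] M.n -0.22100983297403523 w 15.867733623712452
[ 6.7851 -4.7316 -6.6774] [0.9621 0.7794 0.2182]
```

Request:
play_rows([
  {"offset": [0, 0, 0.001], "twist": -4},
  {"offset": [0, 0, 0.0006], "twist": -4},
])

```text
time: 9.1
tool_pos: [458.8, -73.9, 291.1]
tcp_rot: [2.646, -0.16, 1.047]
contact_force: [-3.6, 8.4, 5.8]
grip_width: 15.9
```

Run:
```python
from h import *
o,R,G=st();print(R.T@o['contact_force'],R.T@o['moment'])
```

```text
t 9.1 q [-0.3405  0.2903  2.0402  0.1757  0.299   0.069 ] 
tool [458.8383 -73.8646 291.1286] [ 2.646  -0.1602  1.0474] tilt deg 29.723881182687734 az -0.23646780112160234 err to -n deg 0.38754278258489494
grasp pt board uvn [-1.0014  1.2613 67.6075] tool x in uv deg 71.70957161318393 F n,u,v [ 7.7982 -1.8786  7.2985] M.n -0.29117453067046606 w 15.926368846720344
[ 6.3633 -4.1214 -7.7545] [0.9153 0.9211 0.2883]
```

Request:
play_rows([
  {"offset": [0, 0, 0.0012], "twist": -4},
  {"offset": [0, 0, 0.001], "twist": -4},
])

```text
time: 9.3
tool_pos: [459.7, -74.0, 289.4]
tcp_rot: [2.631, -0.093, 1.171]
contact_force: [-9.5, 9.9, 10.9]
grip_width: 15.5
```

Run:
```python
from h import *
o,R,G=st();print(R.T@o['contact_force'],R.T@o['moment'])
```

```text
t 9.3 q [-0.3402  0.2947  2.0401  0.178   0.2949 -0.0727] 
tool [459.6506 -74.0005 289.4304] [ 2.6306 -0.0928  1.1708] tilt deg 29.71279889430434 az -0.23617942653249333 err to -n deg 0.4011827582267311
grasp pt board uvn [-1.1706  1.3497 65.7265] tool x in uv deg 79.70912023922156 F n,u,v [15.2101 -4.6293  7.3365] M.n -0.3914653059306017 w 15.511156132422622
[  6.4506  -5.9538 -15.1507] [0.9875 0.9625 0.3897]
```

Request:
play_rows([
  {"offset": [0, 0, 0.0003], "twist": -4},
  {"offset": [0, 0, 0.0003], "twist": -4},
])

```text
time: 9.5
tool_pos: [459.9, -74.1, 288.7]
tcp_rot: [2.624, -0.024, 1.292]
contact_force: [-7.4, 8.7, 7.0]
grip_width: 15.6
```

Run:
```python
from h import *
o,R,G=st();print(R.T@o['contact_force'],R.T@o['moment'])
```

```text
t 9.5 q [-0.3402  0.2965  2.0402  0.1787  0.2936 -0.2128] 
tool [459.8875 -74.0769 288.6836] [ 2.624  -0.0242  1.2922] tilt deg 29.68440414878403 az -0.23610997342115778 err to -n deg 0.4232121913581174
grasp pt board uvn [-1.4077  1.3382 64.9561] tool x in uv deg 87.68830565720152 F n,u,v [10.7173 -4.5637  6.6072] M.n -0.42922497147182365 w 15.584092561187662
[  6.4677  -4.8876 -10.6595] [0.7904 1.0901 0.4267]
```

Request:
play_rows([
  {"offset": [0, 0, 0.0008], "twist": -5},
  {"offset": [0, 0, 0.0006], "twist": -5},
])

```text
time: 9.7
tool_pos: [460.3, -74.2, 287.6]
tcp_rot: [2.627, 0.062, 1.445]
contact_force: [-9.2, 9.9, 11.0]
grip_width: 15.5
```

Run:
```python
from h import *
o,R,G=st();print(R.T@o['contact_force'],R.T@o['moment'])
```

```text
t 9.7 q [-0.3401  0.2992  2.0403  0.1801  0.2911 -0.3893] 
tool [460.3211 -74.1913 287.5857] [2.6272 0.0623 1.4445] tilt deg 29.66852304112871 az -0.23603195081220063 err to -n deg 0.43658329726640144
grasp pt board uvn [-1.6125  1.3385 63.7813] tool x in uv deg 97.72371090894244 F n,u,v [15.1503 -4.3104  7.3656] M.n -0.5267311662139289 w 15.507683607573453
[  7.9639  -3.3583 -15.0885] [0.7915 1.0643 0.5258]
```

Request:
play_rows([
  {"offset": [0, 0, 0.0002], "twist": -5},
  {"offset": [0, 0, 0.0002], "twist": -5},
])

```text
time: 9.9
tool_pos: [460.4, -74.3, 287.1]
tcp_rot: [2.644, 0.147, 1.598]
contact_force: [-11.5, 8.6, 10.6]
grip_width: 15.5
```

Run:
```python
from h import *
o,R,G=st();print(R.T@o['contact_force'],R.T@o['moment'])
```

```text
t 9.9 q [-0.3402  0.3002  2.0405  0.1805  0.2904 -0.5642] 
tool [460.3823 -74.2535 287.1198] [2.6437 0.1469 1.5979] tilt deg 29.64111686468037 az -0.23603534932220263 err to -n deg 0.4576050680225342
grasp pt board uvn [-1.857   1.2922 63.3411] tool x in uv deg 107.71463138732248 F n,u,v [15.81   -6.1526  5.5141] M.n -0.5246941531317771 w 15.484759955927847
[  7.229   -4.2538 -15.7437] [0.5856 1.1693 0.5233]
```

Torque is steady at about 0.52 N m with a 15.8 N press. I'll turn a bit more, then look.

Request:
play_rows([
  {"offset": [0, 0, 0.0001], "twist": -5},
  {"offset": [0, 0, 0], "twist": -5},
])

```text
time: 10.1
tool_pos: [460.3, -74.3, 286.9]
tcp_rot: [2.674, 0.228, 1.755]
contact_force: [-11.4, 9.4, 10.5]
grip_width: 15.9
```

Run:
```python
from h import *
o,R,G=st();print(R.T@o['contact_force'],R.T@o['moment'])
for n in ("scene","top"):
    im=viewer.capture(n); cv2.imwrite(f"pics/{n}4.png",im[:,:,::-1])
b=cv2.imread("pics/scene4.png")[120:250,150:340]
cv2.imwrite("pics/scenez4.png",cv2.resize(b,None,fx=4,fy=4,interpolation=cv2.INTER_CUBIC))
b=cv2.imread("pics/top4.png")[115:285,265:495]
cv2.imwrite("pics/topz4.png",cv2.resize(b,None,fx=3.4,fy=3.4,interpolation=cv2.INTER_CUBIC))
```

```text
t 10.1 q [-0.3403  0.3003  2.0408  0.1804  0.2904 -0.7389] 
tool [460.2571 -74.2628 286.9434] [2.6736 0.2281 1.7554] tilt deg 29.615446205597515 az -0.23612029316915997 err to -n deg 0.4765041627096311
grasp pt board uvn [-2.1195  1.2453 63.2483] tool x in uv deg 117.72173901824212 F n,u,v [15.7517 -6.3604  6.3765] M.n -0.43358488983431165 w 15.922986899886286
[  8.7204  -2.722  -15.6772] [0.4543 1.1303 0.4328]
```

View pics/scenez4.png

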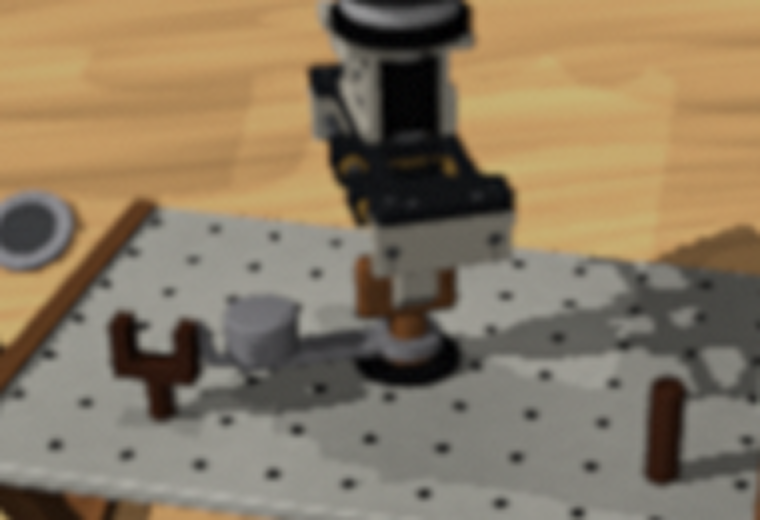

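View pics/topz4.png

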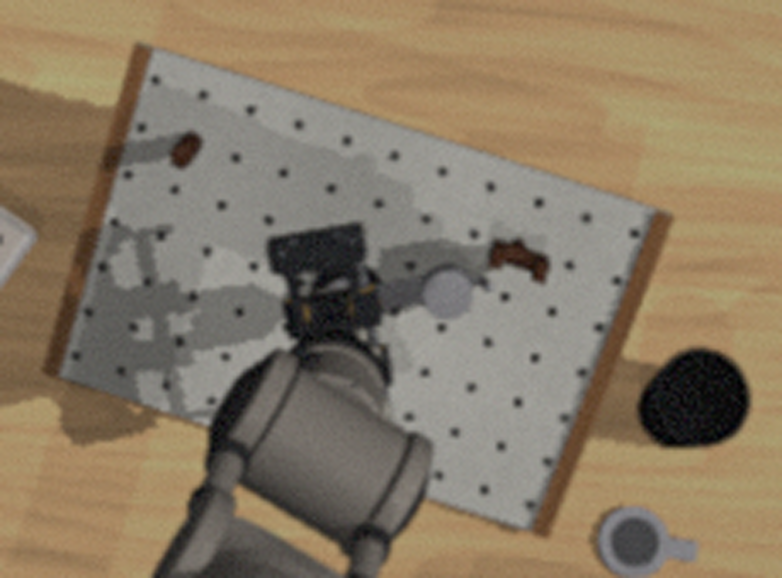

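Run:
```python
from h import *
b=lambda p:B@(np.array(p)-O)
for z in (43,47,50):
    p=b(plane("top",tz(447,291),O+z*en,en)); print(p,np.degrees(np.arctan2(p[1],p[0])),np.hypot(*p[:2]))
# magnet top ellipse centre in scene
s=lambda u,v:(150+(u+.5)/4-.5,120+(v+.5)/4-.5)
p=b(plane("scene",s(263,313),O+47*en,en)); print("sc",p,np.degrees(np.arctan2(p[1],p[0])),np.hypot(*p[:2]))
p=b(plane("scene",s(162,413),O,en)); print("fork foot",p,np.degrees(np.arctan2(p[1],p[0])))
# fork tips in scene at n=60
for u,v in((124,322),(187,328)): print(b(plane("scene",s(u,v),O+60*en,en)))
for u,v in((500,250),(542,266),(520,257)): print("top",b(plane("top",tz(u,v),O+57*en,en)))
q=b(plane("top",tz(483,281),O+45*en,en)); print("hook",q,np.degrees(np.arctan2(q[1],q[0])),np.hypot(*q[:2]))
```

```text
[ 41.2385 -72.7993  43.    ] -60.46979872086041 83.66812533487719
[ 42.3462 -72.4214  47.    ] -59.68435052421385 83.8931096568174
[ 43.1769 -72.1379  50.    ] -59.09810343959924 84.07214495591646
sc [ 39.2094 -72.2702  47.    ] -61.518453089088815 82.22142871123424
fork foot [  80.5962 -120.2963   -0.    ] -56.17869012899173
[  84.5864 -134.3112   60.    ]
[ 83.1977 -99.2463  60.    ]
top [  90.2331 -100.1656   57.    ]
top [  88.3401 -135.6398   57.    ]
top [  89.8053 -116.8804   57.    ]
hook [ 58.8159 -97.1097  45.    ] -58.79817746150365 113.53239626077765
```

The pictures show the arm at about −60°, with the magnet at radius 84 as expected, and the fork at about −54°. I'll turn about 6° more.

Request:
play_rows([
  {"offset": [0, 0, 0.0002], "twist": -3},
  {"offset": [0, 0, 0], "twist": -3},
  {"offset": [0, 0, 0], "twist": 0},
])

```text
time: 10.5
tool_pos: [460.2, -74.3, 286.8]
tcp_rot: [2.698, 0.274, 1.851]
contact_force: [-12.3, 8.6, 11.7]
grip_width: 15.6
```

```bash
cat > look.py <<'E'
import sys
from h import *
k=sys.argv[1]
o,R,G=st();print(R.T@o['contact_force'],R.T@o['moment'])
for n,(y0,y1,x0,x1),f in (("scene",(120,250,150,340),4),("top",(155,235,350,450),7)):
    im=viewer.capture(n)[:,:,::-1]; cv2.imwrite(f"pics/{n}{k}.png",im)
    cv2.imwrite(f"pics/{n}z{k}.png",cv2.resize(im[y0:y1,x0:x1],None,fx=f,fy=f,interpolation=cv2.INTER_CUBIC))
E
python3 look.py 5
```

```text
t 10.5 q [-0.3403  0.3006  2.0409  0.18    0.2901 -0.8423] 
tool [460.2323 -74.3127 286.815 ] [2.6977 0.2739 1.8515] tilt deg 29.607794705754692 az -0.23650362404398828 err to -n deg 0.476400808377183
grasp pt board uvn [-2.2149  1.1607 63.1431] tool x in uv deg 123.66498998503491 F n,u,v [17.1687 -6.2577  5.3516] M.n 0.013757364885541362 w 15.648480358013927
[  8.0551  -2.2949 -17.1   ] [ 0.4293  1.1899 -0.0142]
```

View pics/topz5.png

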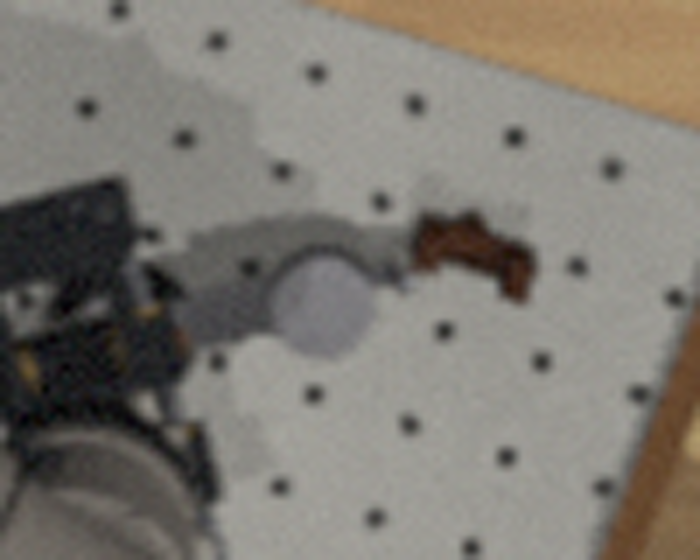

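View pics/scenez5.png

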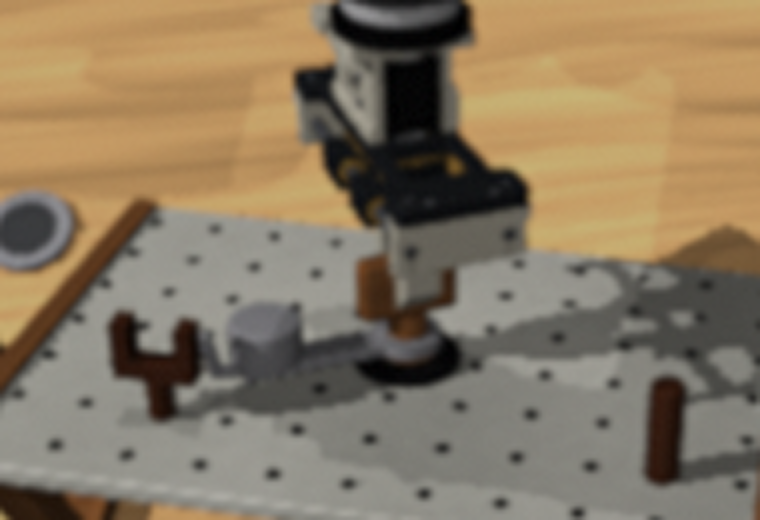

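```bash
cat > meas.py <<'E'
from h import *
import sys
b=lambda p:B@(np.array(p)-O)
T=lambda u,v:(350+(u+.5)/7-.5,155+(v+.5)/7-.5); s=lambda u,v:(150+(u+.5)/4-.5,120+(v+.5)/4-.5)
a=[float(x) for x in sys.argv[1:]]
for n,uv in(("top",T(*a[:2])),("scene",s(*a[2:4]))):
    p=b(plane(n,uv,O+47*en,en)); print(n,p,np.degrees(np.arctan2(p[1],p[0])),np.hypot(*p[:2]))
p,e=tri(T(*a[:2]),s(*a[2:4]));p=b(p);print("tri",p,e,np.degrees(np.arctan2(p[1],p[0])))
E
python3 meas.py 323 301 265 322
```

```text
top [ 49.1464 -68.9802  47.    ] -54.531246262477325 84.69731276724936
scene [ 48.2121 -68.1318  47.    ] -54.71563043097859 83.4646925056112
tri [ 49.0568 -68.4174  47.4102] 1.1245508132007422 -54.358595713544524
```

The arm is at −54.5°, against a fork bearing of −54.1°, and the two views agree to 1 mm. I'll let go now.

Request:
play_rows([
  {"offset": [0, 0, 0], "twist": 0},
  {"offset": [0, 0, 0], "twist": 0},
  {"offset": [0, 0, 0], "twist": 0},
  {"offset": [0, 0, 0], "twist": 0},
  {"offset": [0, 0, 0], "twist": 0},
], jaw=0)

```text
time: 11.1
tool_pos: [461.8, -75.7, 286.9]
tcp_rot: [2.695, 0.276, 1.848]
contact_force: [0.4, -0.9, 0.2]
grip_width: 51.2
```

```bash
python3 look.py 6
```

```text
t 11.1 q [-0.3418  0.303   2.0379  0.1793  0.2867 -0.841 ] 
tool [461.8148 -75.693  286.8751] [2.6945 0.2764 1.8481] tilt deg 29.831226481631397 az -0.2402246262345088 err to -n deg 0.23604904861920697
grasp pt board uvn [ 0.0574 -0.0819 62.2554] tool x in uv deg 123.55845627873796 F n,u,v [-0.1406  0.5917 -0.7763] M.n 0.05226870119591469 w 51.217532497205355
[-0.9746  0.0641  0.1366] [ 0.1921  0.127  -0.0516]
```

View pics/topz6.png

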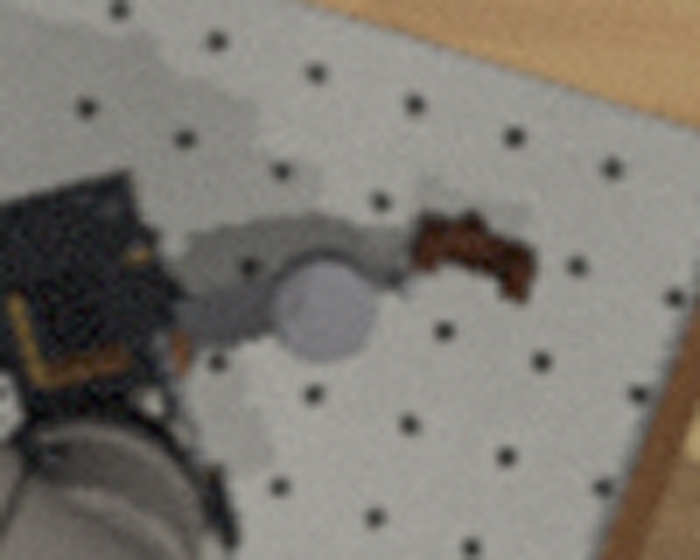

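View pics/scenez6.png

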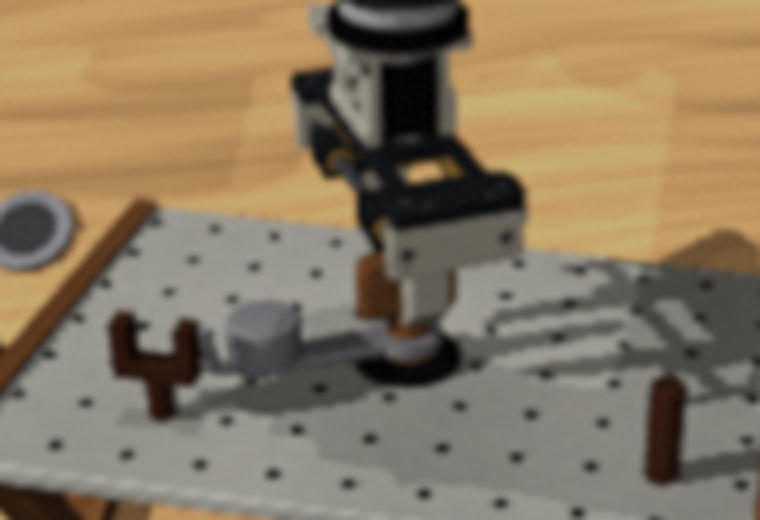

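Request:
play_rows([
  {"offset": [0, 0, 0], "twist": 0},
  {"offset": [0, 0, 0], "twist": 0},
  {"offset": [0, 0, 0], "twist": 0},
  {"offset": [0, 0, 0], "twist": 0},
  {"offset": [0, 0, 0], "twist": 0},
])

```text
time: 11.7
tool_pos: [461.7, -75.6, 286.9]
tcp_rot: [2.695, 0.276, 1.848]
contact_force: [-0.6, 0.2, 0.1]
grip_width: 91.4
```

```bash
python3 look.py 7
python3 - <<'E'
from h import *
# grey-blue magnet centroid by brightness threshold in top, shots 5,6,7
for k in (5,6,7):
    for n,(y0,y1,x0,x1) in(("top",(187,212,385,408)),("scene",(190,220,200,232))):
        im=cv2.imread(f"pics/{n}{k}.png")[y0:y1,x0:x1].astype(int)
        m=((im[:,:,0]-im[:,:,2])>8).astype(np.uint8)
        c=max(cv2.findContours(m,0,1)[0],key=cv2.contourArea); (cx,cy),r=cv2.minEnclosingCircle(c); M=cv2.moments(c)
        print(k,n,x0+M['m10']/M['m00'],y0+M['m01']/M['m00'],r,cv2.contourArea(c))
E
```

```text
t 11.7 q [-0.3416  0.3027  2.0381  0.1793  0.2867 -0.841 ] 
tool [461.7119 -75.5648 286.9209] [2.6946 0.2764 1.8483] tilt deg 29.828543897180673 az -0.2400061028437362 err to -n deg 0.24234149545999348
grasp pt board uvn [-0.0407  0.0346 62.3607] tool x in uv deg 123.56719572902102 F n,u,v [ 0.4458 -0.4901  0.0145] M.n -0.010507790353744977 w 91.4424791145674
[ 0.2849 -0.4007 -0.4443] [0.0961 0.0715 0.0108]Traceback (most recent call last):
  File "<stdin>", line 7, in <module>
ValueError: max() iterable argument is empty
```

View pics/topz7.png

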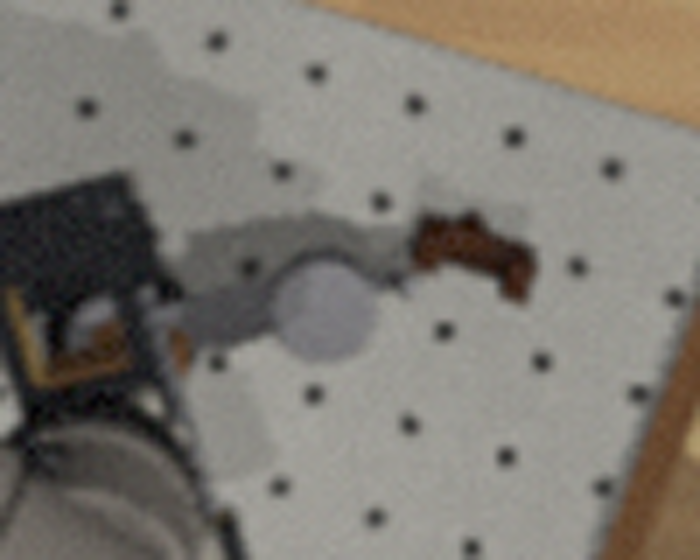

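```bash
python3 - <<'E'
from h import *
b=lambda p:B@(np.array(p)-O)
for k in (5,6,7):
    im=cv2.GaussianBlur(cv2.imread(f"pics/top{k}.png"),(3,3),0).astype(int)
    m=np.zeros((400,640),np.uint8); s=np.s_[187:212,385:408]
    m[s]=((im[:,:,0]-im[:,:,2])>0)[s]
    m=cv2.morphologyEx(m,cv2.MORPH_OPEN,np.ones((5,5),np.uint8))
    c=max(cv2.findContours(m,0,1)[0],key=cv2.contourArea); M=cv2.moments(c); uv=(M['m10']/M['m00'],M['m01']/M['m00'])
    for h in(46,):
        p=b(plane("top",uv,O+h*en,en)); print(k,uv,cv2.contourArea(c),p,np.degrees(np.arctan2(p[1],p[0])))
E
python3 meas.py 325 309 264 321
```

```text
5 (396.8511326860841, 196.22006472491907) 51.5 [ 53.4746 -70.7713  46.    ] -52.92540512327189
6 (396.4703196347032, 197.92465753424656) 73.0 [ 48.5793 -71.3321  46.    ] -55.743967876253805
7 (395.84696969696967, 198.43636363636364) 110.0 [ 46.6684 -70.1934  46.    ] -56.38186447627417
top [ 46.3284 -70.7443  47.    ] -56.78035569910107 84.56406175031981
scene [ 47.3114 -69.0068  47.    ] -55.56524063744431 83.66782937585195
tri [ 45.7901 -70.2544  45.8679] 1.2752117654315025 -56.90467449648651
```

View pics/scenez7.png

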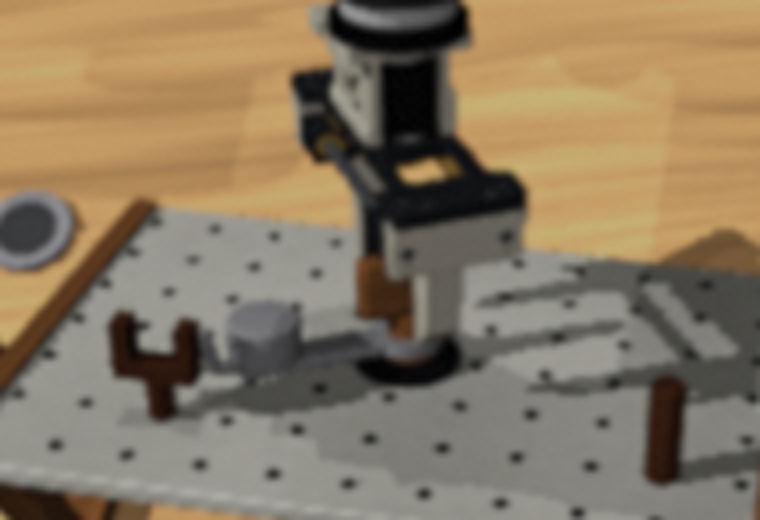

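Request:
play_rows([
  {"offset": [0, 0, 0], "twist": 0},
  {"offset": [0, 0, 0], "twist": 0},
  {"offset": [0, 0, 0], "twist": 0},
  {"offset": [0, 0, 0], "twist": 0},
  {"offset": [0, 0, 0], "twist": 0},
])

```text
time: 12.3
tool_pos: [461.7, -75.6, 286.9]
tcp_rot: [2.695, 0.276, 1.848]
contact_force: [-0.4, -1.0, -0.1]
grip_width: 91.9
```

Request:
play_rows([
  {"offset": [0, 0, 0], "twist": 0},
  {"offset": [0, 0, 0], "twist": 0},
  {"offset": [0, 0, 0], "twist": 0},
  {"offset": [0, 0, 0], "twist": 0},
  {"offset": [0, 0, 0], "twist": 0},
])

```text
time: 12.8
tool_pos: [461.7, -75.6, 286.9]
tcp_rot: [2.695, 0.276, 1.848]
contact_force: [-0.1, -1.1, 0.6]
grip_width: 92.1
```

```bash
python3 look.py 8
python3 - <<'E'
import cv2,numpy as np
a={k:cv2.imread(f"pics/top{k}.png")[180:220,380:415].astype(np.float32).mean(2) for k in(5,6,7,8)}
for k in(5,6,8): print(k,cv2.phaseCorrelate(a[7],a[k]),np.abs(a[k]-a[7]).mean())
# magnet patch search, subpixel
t=cv2.imread("pics/top7.png")[190:209,386:407]
for k in(5,6,7,8):
    im=cv2.imread(f"pics/top{k}.png")[184:215,380:413]
    r=cv2.matchTemplate(im,t,cv2.TM_CCOEFF_NORMED);_,v,_,l=cv2.minMaxLoc(r);x,y=l
    f=lambda a,b,c:(a-c)/(2*(a-2*b+c))
    print(k,x-6+f(r[y,x-1],r[y,x],r[y,x+1]),y-6+f(r[y-1,x],r[y,x],r[y+1,x]),v)
E
```

```text
t 12.8 q [-0.3416  0.3027  2.0381  0.1793  0.2867 -0.841 ] 
tool [461.722  -75.5546 286.94  ] [2.6945 0.2764 1.8482] tilt deg 29.83245471619138 az -0.23998972527838167 err to -n deg 0.239932590485118
grasp pt board uvn [-0.014   0.0483 62.3736] tool x in uv deg 123.5675787830839 F n,u,v [ 0.4622  0.4347 -1.0862] M.n 0.017559646447943163 w 92.05886232527584
[-1.1435 -0.2388 -0.4667] [ 0.1085  0.0905 -0.0172]
5 ((-0.02819997846876987, -0.36358604029335595), 1.014460567633311) 3.7069046
6 ((0.12602599349985155, 0.029146787742842406), 1.0016032296750281) 2.442381
8 ((0.07847817302096516, -0.06320314071867372), 1.028280464808146) 2.321905
5 -0.19971366 -0.5224022 0.9684888124465942
6 -0.0015578174 0.029171137 0.9931102395057678
7 -0.021719614 0.019659262 1.0
8 0.016379418 0.030326286 0.9932249784469604
```

The arm has not drifted for 1.5 s after release. It eased back about 1–2° when I let go and now reads about −56°, against −54.1°. I'll do a small trim under pressure.

Request:
play_rows([
  {"offset": [0, 0, -0.001], "twist": 0},
  {"offset": [0, 0, 0], "twist": 0},
  {"offset": [0, 0, 0], "twist": 0},
  {"offset": [0, 0, 0], "twist": 0},
  {"offset": [0, 0, 0], "twist": 0},
], jaw=255)

```text
time: 13.4
tool_pos: [461.2, -75.5, 287.8]
tcp_rot: [2.694, 0.276, 1.848]
contact_force: [0.3, -0.4, 0.5]
grip_width: 56.4
```

Request:
play_rows([
  {"offset": [0, 0, 0], "twist": 0},
  {"offset": [0, 0, 0], "twist": 0},
  {"offset": [0, 0, 0], "twist": 0},
  {"offset": [0, 0, 0], "twist": 0},
  {"offset": [0, 0, 0], "twist": 0},
])

```text
time: 13.9
tool_pos: [461.0, -75.5, 287.6]
tcp_rot: [2.695, 0.276, 1.849]
contact_force: [-12.3, -6.1, 2.5]
grip_width: 16.2
```

Request:
play_rows([
  {"offset": [0, 0, 0.0008], "twist": 0},
])

```text
time: 14.0
tool_pos: [460.7, -75.7, 287.3]
tcp_rot: [2.696, 0.276, 1.848]
contact_force: [-17.6, -0.7, 17.9]
grip_width: 15.3
```

```bash
python3 -c "
from h import *
st()"
```

```text
t 14.0 q [-0.3425  0.3006  2.0396  0.1782  0.2887 -0.8406] 
tool [460.7063 -75.6657 287.2808] [2.6959 0.2759 1.8484] tilt deg 29.74891311872551 az -0.24065069141911738 err to -n deg 0.29385478444892055
grasp pt board uvn [-0.9049 -0.3601 63.1485] tool x in uv deg 123.56148205230087 F n,u,v [23.9282 -5.6565 -4.977 ] M.n -0.09796617981681598 w 15.29697965251991
```

Request:
play_rows([
  {"offset": [0, 0, -0.0004], "twist": -1},
  {"offset": [0, 0, 0], "twist": -1},
])

```text
time: 14.2
tool_pos: [460.6, -75.7, 287.4]
tcp_rot: [2.705, 0.29, 1.881]
contact_force: [-7.9, -1.5, 5.4]
grip_width: 16.0
```

```bash
python3 -c "
from h import *
st()"
```

```text
t 14.2 q [-0.3427  0.3003  2.0397  0.1786  0.2891 -0.8753] 
tool [460.6218 -75.6708 287.3634] [2.705  0.2903 1.8807] tilt deg 29.74036425980301 az -0.24038119848109224 err to -n deg 0.30515149954475956
grasp pt board uvn [-0.9573 -0.3646 63.2605] tool x in uv deg 125.51981298243477 F n,u,v [ 8.3566 -3.6401 -3.4243] M.n -0.43660704619370366 w 15.954917774910648
```

Request:
play_rows([
  {"offset": [0, 0, 0.0003], "twist": -0.7},
  {"offset": [0, 0, 0], "twist": -0.6},
])

```text
time: 14.4
tool_pos: [460.6, -75.7, 287.4]
tcp_rot: [2.711, 0.3, 1.902]
contact_force: [-10.6, -1.7, 8.9]
grip_width: 16.0
```

```bash
python3 -c "
from h import *
st()"
```

```text
t 14.4 q [-0.3426  0.3004  2.0397  0.1788  0.2889 -0.8981] 
tool [460.6472 -75.6573 287.3511] [2.7111 0.2999 1.9021] tilt deg 29.749902907552833 az -0.2403167983113396 err to -n deg 0.2980865409126498
grasp pt board uvn [-0.9186 -0.34   63.239 ] tool x in uv deg 126.81520842798346 F n,u,v [12.631  -4.1306 -4.2663] M.n -0.476693850734611 w 16.00366869720018
```

Request:
play_rows([
  {"offset": [0, 0, 0], "twist": 0},
  {"offset": [0, 0, 0], "twist": 0},
  {"offset": [0, 0, 0], "twist": 0},
  {"offset": [0, 0, 0], "twist": 0},
  {"offset": [0, 0, 0], "twist": 0},
], jaw=0)

```text
time: 14.9
tool_pos: [461.7, -75.5, 287.1]
tcp_rot: [2.71, 0.301, 1.903]
contact_force: [0.0, -0.6, -0.3]
grip_width: 51.4
```

Request:
play_rows([
  {"offset": [0, 0, 0], "twist": 0},
  {"offset": [0, 0, 0], "twist": 0},
  {"offset": [0, 0, 0], "twist": 0},
  {"offset": [0, 0, 0], "twist": 0},
  {"offset": [0, 0, 0], "twist": 0},
])

```text
time: 15.4
tool_pos: [461.6, -75.5, 287.2]
tcp_rot: [2.71, 0.301, 1.903]
contact_force: [0.2, -0.2, 1.2]
grip_width: 90.2
```

```bash
python3 look.py 9
python3 - <<'E'
import cv2,numpy as np
t=cv2.imread("pics/top7.png")[190:209,386:407]
for k in(5,8,9):
    im=cv2.imread(f"pics/top{k}.png")[184:215,380:413]
    r=cv2.matchTemplate(im,t,cv2.TM_CCOEFF_NORMED);_,v,_,l=cv2.minMaxLoc(r);x,y=l
    f=lambda a,b,c:(a-c)/(2*(a-2*b+c))
    print(k,x-6+f(r[y,x-1],r[y,x],r[y,x+1]),y-6+f(r[y-1,x],r[y,x],r[y+1,x]),v)
E
```

```text
t 15.4 q [-0.3416  0.3019  2.0382  0.179   0.2873 -0.8983] 
tool [461.5788 -75.5271 287.2064] [2.71   0.3009 1.9026] tilt deg 29.833635273884312 az -0.24000481628822595 err to -n deg 0.23880235729951732
grasp pt board uvn [-0.0036  0.039  62.677 ] tool x in uv deg 126.86931619539408 F n,u,v [ 0.8899  0.8103 -0.1374] M.n 0.009360873718306071 w 90.19849696159832
[-0.5924  0.5654 -0.8926] [ 0.1173  0.1118 -0.0089]
5 -0.19971366 -0.5224022 0.9684888124465942
8 0.016379418 0.030326286 0.9932249784469604
9 -0.23086935 -0.82091194 0.9825955629348755
```

View pics/topz9.png

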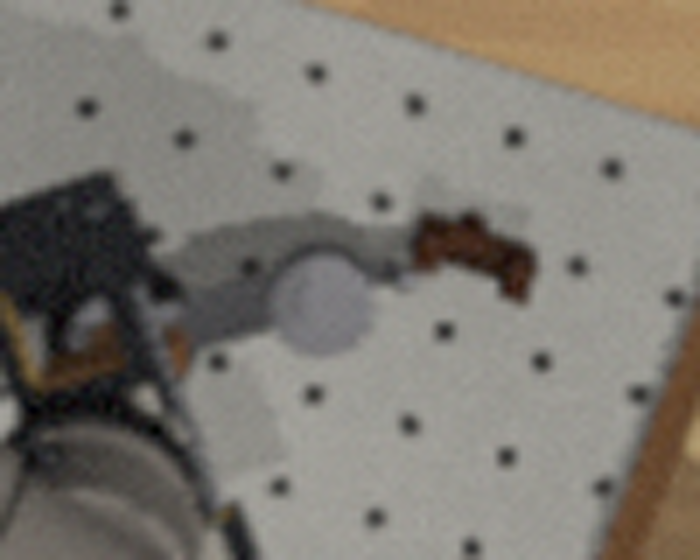

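View pics/scenez9.png

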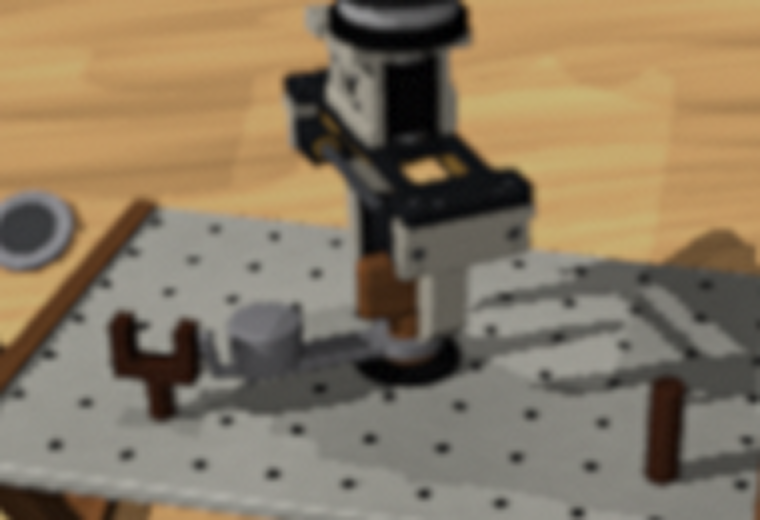

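The arm now stays at about −54°. I'll retract straight out along the axis.

Request:
play_rows([
  {"offset": [0, 0, -0.02], "twist": 0},
  {"offset": [0, 0, -0.025], "twist": 0},
  {"offset": [0, 0, -0.025], "twist": 0},
  {"offset": [0, 0, -0.025], "twist": 0},
  {"offset": [0, 0, 0], "twist": 0},
])

```text
time: 16.0
tool_pos: [415.3, -64.1, 372.1]
tcp_rot: [2.706, 0.304, 1.901]
contact_force: [0.1, 0.2, 0.4]
grip_width: 91.6
```

Request:
play_rows([
  {"offset": [0, 0, 0], "twist": 0},
  {"offset": [0, 0, 0], "twist": 0},
  {"offset": [0, 0, 0], "twist": 0},
  {"offset": [0, 0, 0], "twist": 0},
  {"offset": [0, 0, 0], "twist": 0},
])

```text
time: 16.5
tool_pos: [415.8, -64.3, 369.0]
tcp_rot: [2.711, 0.3, 1.903]
contact_force: [-0.9, -0.1, 1.5]
grip_width: 91.7
```

```bash
python3 look.py 10;python3 - <<'E'
import cv2,numpy as np
t=cv2.imread("pics/top7.png")[190:209,386:407]
for k in(9,10):
    im=cv2.imread(f"pics/top{k}.png")[184:215,380:413]
    r=cv2.matchTemplate(im,t,cv2.TM_CCOEFF_NORMED);_,v,_,l=cv2.minMaxLoc(r);x,y=l
    f=lambda a,b,c:(a-c)/(2*(a-2*b+c))
    print(k,x-6+f(r[y,x-1],r[y,x],r[y,x+1]),y-6+f(r[y-1,x],r[y,x],r[y+1,x]),v)
E
python3 meas.py 322 301.5 266 323
```

```text
t 16.5 q [-0.3556  0.0844  2.0316  0.1173  0.5119 -0.8411] 
tool [415.8057 -64.3403 369.0496] [2.711  0.3002 1.903 ] tilt deg 29.76211020298458 az -0.23980607606403948 err to -n deg 0.29639641723222326
grasp pt board uvn [ -0.0871  -0.2434 157.1157] tool x in uv deg 126.8692615623597 F n,u,v [ 1.7284 -0.0114 -0.3724] M.n 0.019878349614914238 w 91.670551174994
[-0.2825 -0.2351 -1.7295] [ 0.127   0.1458 -0.0195]
9 -0.23086935 -0.82091194 0.9825955629348755
10 -0.32616264 -0.8352519 0.9695966839790344
top [ 48.8318 -68.678   47.    ] -54.586203530738835 84.26872722497852
scene [ 49.1112 -67.2585  47.    ] -53.863624778602016 83.28034633001795
tri [ 48.4577 -68.1564  46.4311] 1.2284274092975038 -54.5880348406728
```

View pics/top10.png

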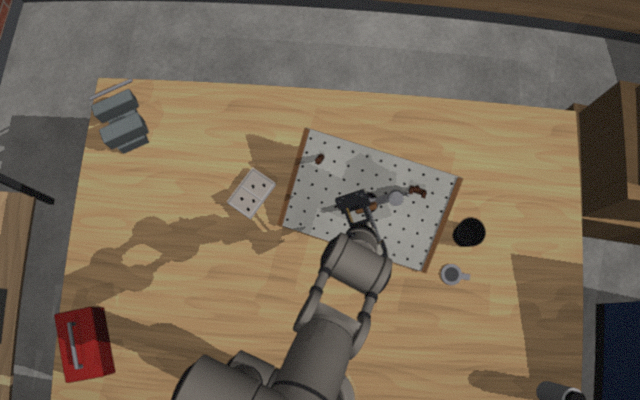

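View pics/scenez10.png

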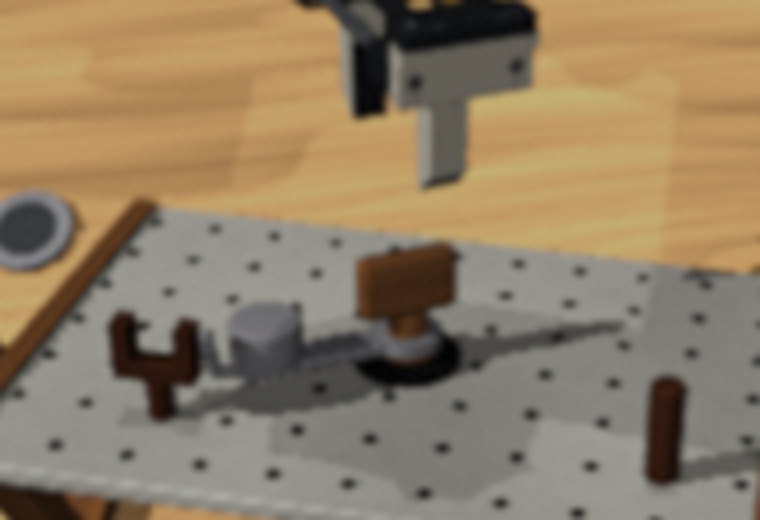

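The gripper is clear. The arm holds at about −54.4°, the fork bears about −54°, and the bystanders are at their starting pixels. I'm handing the job in.

```bash
python3 -c "
from plant import ticket
print(ticket.close_job())"
```

```text
the job is handed in; nothing more can be done
None
```

The swivel arm now points at the forked rest and stays there by itself. I pinched the wing from square above the face and turned it about 130°. Through the last part I pressed at about 8–17 N while turning, until the taper jammed at about 0.5 N m. The job was handed in at about 16.5 s.

**Result:** After the gripper backed off about 95 mm, the arm measured −54.6° in the top view and −53.9° in the scene view. The fork bears about −54.1° (−54 to −56° depending on which fork points are used). The arm had not moved between the last two looks, about a second apart. The tray, gapper and cup insert look unmoved in the top view.

**What did not go smoothly:**
- **Tilting the tool:** The moves only allow a turn about the tool's own axis, so I tilted the tool to the slope by pushing against the arm's reach limit. There joint 3 read about 0.036 rad, against a listed minimum of 0.04. I took that as rounding of the listed figure, but I could not confirm it.
- **First release:** The arm eased back to about −56°. I gripped again and trimmed it, and the press briefly reached about 24 N before I turned.

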